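# Unhook the module and run it under the height gauge

### The job

Lift the aluminium module by its handle up and off the two-pronged hanger, and set it down gently, upright on the green mat on the robot's side of the height gauge, in line with the opening and clear of the bar, and let go. Then push it along the mat through the gauge, under the bar, until clearly more than half of its length has come out on the far side, and leave it standing there. Do not ram the gauge, tip the module over or drop it, and leave the other things on the bench where they are.

Things in the scene. Friction and masses are not known exactly. Their poses are not given: they have to be found in the camera images.
- module: Aluminium box 160 long (its x) x 60 wide (y) x 50 high, about 0.45 kg, with a rigid steel carrying handle on top; 110 mm high in all. Origin: centre of the box's underside, z up; same when turned half round. Starts hanging by the handle bar on both prongs of the stand, underside 48 mm above the mat, long axis along the stand's y; the prongs pass under the bar on either side of the rubber grip.
- module_grip (a point): Centre of the black rubber grip in the middle of the module's handle, 102 mm above the underside: a block 50 long (module x) x 16 wide (y) x 16 high. The handle bar through it is round, 12 mm thick, along module x; its legs, 12 mm thick, stand at x = +-66. The window under the bar, from box top to bar, is 46 mm high.
- stand: Fixed hanger stand on a base plate 185 x 130 x 8 mm. Origin on the mat under the bar's resting place. Post with crosspiece at x = +95 to +113 mm, top 169 mm high. From it two steel prongs 8 mm thick, at y = +-40 mm (72 free between), reach towards the stand's -x, slope down to their lowest part at x = -6 to +6 (top side 144 high) and turn up to tips at x = -22, 158 high.
- stand_rest (a point): Where the middle of the handle bar's axis rests on the prongs, 150 mm above the mat (axes as the stand). To unhook, raise the module more than 14 mm (bar over the tips) but less than 38 mm (or the box top meets the prongs from below), best about 25 mm, then move it 60 mm or more towards the stand's -x before raising or turning it freely.
- gauge: Fixed steel height gauge: level bar on two posts. Origin on the mat under the bar's middle, z up; x is the way through, pointing away from the robot (robot's side is -x). Opening 110 mm between posts (inner faces y = +-55), 122 mm high. Posts 18 mm square; feet 8 mm high at y = +-57 to +-91, x = +-30. The module slides on the bare mat (height 0).
- gauge_bar (a point): Middle of the underside of the gauge's bar, 122 mm above the mat (axes as the gauge). The bar is 146 mm long in y, 20 mm thick in x, 14 mm high (top at 136 mm).
- mouse: Black computer mouse, about 98 x 62 x 34 mm, loose bystander. Origin: centre of underside.
- screwdriver: Screwdriver with black handle, 190 mm long, lying on the mat between stand and gauge, about 30 mm high, loose bystander. Origin near its middle, on the mat.
- tray: Empty grey open parts tray 120 x 90 x 35 mm, loose bystander. Origin: centre of underside.
Not all that is in view belongs to the job. Leave any blue look-alike of the module alone. What is shaped like the stand but red is not meant.

How it is judged (in metres and radians):
On the way, in this order (a step that is already met when the one before it is completed fails the run):
1. the module is off the prongs: more than 35 mm out from the bar's resting place on the prong-tip side, still lifted (underside over 30 mm) (x of module in the frame of stand below -0.035 m and height (world z) of module above 0.03 m), for 0.1 s.
2. the module stands upright on the mat on the robot's side of the gauge, its middle 85 to 300 mm short of the bar and within 60 mm of the opening's centre line, at rest and let go (height (world z) of module below 0.008 m and angle between module's own z axis and vertical below 0.08 rad and x of module in the frame of gauge between -0.3 and -0.085 m and y of module in the frame of gauge between -0.06 and 0.06 m and linear speed of module below 0.03 m/s and contact force between module and the fingers below 0.1 N), for 0.2 s.
3. the module is sliding under the bar, upright on the mat (height (world z) of module below 0.008 m and angle between module's own z axis and vertical below 0.08 rad and x of module in the frame of gauge between -0.06 and 0.005 m and y of module in the frame of gauge between -0.05 and 0.05 m), for 0.02 s.
At the end, for the whole second after the job is handed in: The module stands upright (within 0.08 rad) on the mat, at rest, its middle 5 to 200 mm beyond the bar's middle line on the far side of the gauge and within 60 mm of the opening's centre line (height (world z) of module below 0.008 m and angle between module's own z axis and vertical below 0.08 rad and x of module in the frame of gauge between 0.005 and 0.2 m and y of module in the frame of gauge between -0.06 and 0.06 m and linear speed of module below 0.02 m/s); the robot touches nothing.
It fails at once if the gauge is rammed (more than 18 N by module or robot) (contact force between gauge and module above 18 N or contact force between gauge and the arm above 18 N or contact force between gauge and the fingers above 18 N).
It fails at once if the module is tipped over (tilted more than 0.6 rad) (angle between module's own z axis and vertical above 0.6 rad).
It fails at once if the module is dropped or thrown (faster than 0.55 m/s within 35 mm of the mat) (height (world z) of module below 0.035 m and linear speed of module above 0.55 m/s).
It fails at once if the mouse, screwdriver or tray is moved more than 30 mm (distance of any of mouse, screwdriver, tray from where it was at the start of the episode above 0.03 m).
It also fails if it takes over 56 s, if anything falls off the work surface, if the arm or the gripper's body presses on something with over 40 N, if the wrist force passes 120 N, or if a joint passes its speed limit or range.

### The arm

A 7-joint arm with a two-finger parallel gripper is mounted at the origin on the work surface. World frame = base frame: x ahead of the robot, y to its left, z up, the work surface at z = 0. Lengths are in mm, angles in rad, forces in N, time in s.
With the tool pointing down it reaches from about 400 to 925 mm from the base axis. Payload 4.1 kg.
Tool frame: the origin (TCP) lies at the very end of the fingers, on their centre line; the grasp point (between the pads) lies 19 mm behind it; x points along the fingers, z is the direction in which the jaws open and shut, and the axes are right-handed (so a half turn about x gives the same grasp; the last joint's range is limited). The gripper opens to 85 mm and grips with 20 to 120 N. Pads are 22 mm wide; open, the fingers measure 114 mm over their backs; the gripper's body (76 mm by 85 mm) begins 54 mm behind the grasp point. The pads swing forward as they close: fully open they stand 13 mm farther back than shut.
Start: joints at [-1.308, 0.398, 0.045, 1.537, -0.019, 1.207, -0.051], TCP at [230.054, 607.963, 231.347] pointing down, gripper open.
Joint ranges: [-2.82, 2.82], [-0.49, 2.23], [-1.37, 1.46], [0, 2.46], [-1.36, 4.5], [0.23, 2], [-2.94, 2.94]. Speed limits (rad/s): [2.57, 2.57, 3.14, 3.14, 3.14, 3.14, 3.14].

### API

Orientations are given as a unit quaternion [x, y, z, w].
In Python, from workcell import state, camera, finish_job gives the robot as it stands.
- The arm moves only by the tool arm_command, never from a script. Its argument "deltas" is a list of rows, each a list of 3 entries, a list of its own where there are three numbers: the finger opening in mm, from 0 to 85.4, then the shift along the tool's x, y, z in mm, then the turn, a rotation vector about the tool's x, y, z in rad. In form: [[claw, [dx, dy, dz], [rx, ry, rz]], ...]. A call has exactly 8 rows; each row is the pose to reach, as a shift and turn from the pose commanded when the call began, along the tool's axes at that moment; what a row does not reach only later rows make up. A row lasts 1/12 s, in which the tool goes at most 41.7 mm and 7.16 degrees, less where a joint would pass 70% of its speed; a pose out of reach is approached as far as the arm can. A call with a gripper value outside its range is refused whole. The fingers move at their own pace and stop on an object; "grip_force" is the grip in N (left out, the last holds). Time passes only in rows, so rows that repeat a pose let the fingers close, or fill a call up. It gives the time, the measured TCP pose, the force and the opening at its end, in the units of the state.
- state(): the state, without advancing time (a new reading comes with each control period).
- camera(name): name is "side" or "top"; returns a dict with "image" (384x512x3 uint8, red, green, blue), "K" (3x3 intrinsics, pixels), "D" ([k1, k2, p1, p2, k3] as OpenCV has them; the pictures are not rectified), "R" (3x3) and "t" (3): a world point X has camera coordinates R X + t. Camera axes: x right, y down, z forward; pixel columns grow to the right and rows downward; lengths in mm; the calibration is good to about 2 mm. A picture is of the moment at which its call begins. There is no depth.
- finish_job(): hands the job in, once; it reports no verdict.
The state is a dict: "time": time; "q": joint angles; "joint_velocities": joint speeds; "effort": joint torques, N m; "tcp_pos": TCP position; "ee_rot": TCP orientation; "contact_force": force on the tool from outside, world axes, zero at the start; "ft_torque": the same for the moment, N m; "width": finger opening in mm.
Only numpy, scipy, OpenCV 4.12 (cv2) and the standard library are available. Lean on these libraries where they do the work, as an engineer would, in place of code of your own. Each camera call takes 0.05 s, during which the arm holds its last target. There are 200 camera calls.

## Working session

There is one attempt and no reset: what is moved stays moved. The work goes in short steps, Python scripts to look and compute and a tool call to move; the robot and the scene stay as the last step left them, time stands still between calls to the robot, and variables do not carry over. Pictures are saved under pics/ and viewed, about 8 in all and at most 12, crops included, and the job is handed in when it is done.

Besides the shell and the picture viewer there is one more tool, called after "Emit:" by a JSON object that holds its "fn" and its "kwargs", one argument or row to a line. arm_command: Moves the arm, as the interface text tells. Its arguments: {"type":"object","properties":{"deltas":{"type":"array","items":{"type":"array"}},"grip_force":{"type":"number"}},"required":["deltas"]}

```bash
ls; mkdir -p pics
python3 - <<'E'
from workcell import state,camera
import cv2,numpy as np,pickle
s=state();print(s)
for n in("side","top"):
    c=camera(n);pickle.dump(c,open(f"{n}0.pkl","wb"));print(n,c["K"],c["D"],c["R"],c["t"], -np.array(c["R"]).T@c["t"])
    cv2.imwrite(f"pics/{n}0.png",cv2.resize(c["image"][:,:,::-1],(800,600),interpolation=cv2.INTER_CUBIC))
E
```

```text
pics
{'time': 0.0, 'q': array([-1.30800506,  0.39918071,  0.04499467,  1.53787802, -0.01869588,
        1.2068871 , -0.05066259]), 'joint_velocities': array([-1.29316176e-05,  2.41502429e-04,  1.44053275e-03,  1.67054668e-03,
       -9.43764725e-05, -1.22339797e-03,  3.04558818e-04]), 'effort': array([ 9.10937706e-05, -4.75135839e+01,  1.36453025e+00, -2.54224259e+01,
        1.15684094e-02,  9.72731650e-03, -3.87913914e-06]), 'tcp_pos': array([229.80318183, 607.34834753, 230.27083711]), 'ee_rot': array([-0.40236346,  0.58229534,  0.40151732,  0.58122253]), 'contact_force': array([-0.08741239,  0.1515315 , -0.50026531]), 'ft_torque': array([-0.03023482, -0.05827216, -0.00779772]), 'width': 85.88526822844416}
side [[482.03532765   0.         252.29363419]
 [  0.         482.03532765 191.35852085]
 [  0.           0.           1.        ]] [-0.18273916  0.          0.          0.          0.        ] [[ 0.70007342 -0.713785   -0.02020375]
 [-0.35163881 -0.31998252 -0.87975072]
 [ 0.62148802  0.62299452 -0.47500576]] [-295.20796843  250.09314821 1486.34030254] [ -629.13298396 -1056.67144161   920.07552697]
top [[482.72496826   0.         257.9261902 ]
 [  0.         482.72496826 190.0248342 ]
 [  0.           0.           1.        ]] [-0.01854577  0.          0.          0.          0.        ] [[ 0.01588876 -0.99985396  0.00629381]
 [-0.99935202 -0.01608348 -0.03220046]
 [ 0.03229698 -0.00577811 -0.99946161]] [-1.37132443e+00  4.14543979e+02  1.61317248e+03] [ 362.19654593   14.61726939 1625.66111062]
```

View pics/side0.png

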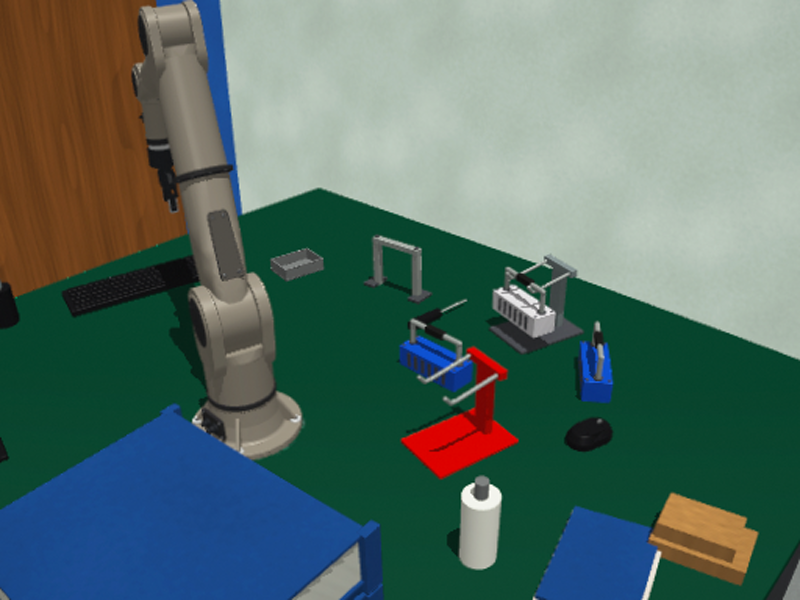

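View pics/top0.png

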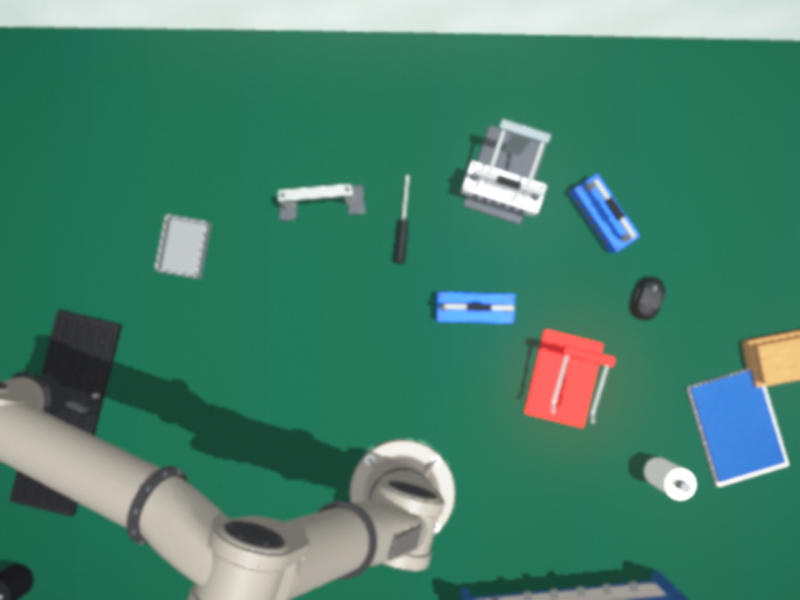

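The top view shows the white module on the grey stand at (504,187) and the gauge at (317,193). It also shows blue look-alikes at (476,307) and (604,212), and a red stand at (570,378). The aluminium-coloured box on the grey stand fits the description, so I'll confirm it in a crop and measure.

```bash
cat > h.py <<'E'
import numpy as np,cv2
def ray(c,uv):
    p=cv2.undistortPoints(np.array(uv,float).reshape(-1,1,2),np.array(c["K"]),np.array(c["D"])).reshape(-1,2)
    R=np.array(c["R"]);o=-R.T@np.array(c["t"])
    d=np.c_[p,np.ones(len(p))]@R
    return o,d
def onz(c,uv,z):
    o,d=ray(c,uv);return o+d*((z-o[2])/d[:,2:3])
def proj(c,X):
    return cv2.projectPoints(np.array(X,float).reshape(-1,1,3),cv2.Rodrigues(np.array(c["R"]))[0],np.array(c["t"]),np.array(c["K"]),np.array(c["D"]))[0].reshape(-1,2)
def tri(c1,u1,c2,u2):
    o1,d1=ray(c1,[u1]);o2,d2=ray(c2,[u2]);A=np.c_[d1[0],-d2[0]]
    s=np.linalg.lstsq(A,o2-o1,rcond=None)[0]
    a=o1+s[0]*d1[0];b=o2+s[1]*d2[0];return (a+b)/2,np.linalg.norm(a-b)
E
python3 - <<'E'
import pickle,cv2,numpy as np
t=pickle.load(open('top0.pkl','rb'))["image"][:,:,::-1];s=pickle.load(open('side0.pkl','rb'))["image"][:,:,::-1]
f=cv2.INTER_CUBIC
a=cv2.resize(t[70:150,285:365],(400,400),interpolation=f)   # x5
b=cv2.resize(t[105:150,165:245],(400,225),interpolation=f)
c=cv2.resize(s[155:230,305:385],(400,375),interpolation=f)
d=cv2.resize(s[145:195,225:285],(360,300),interpolation=f)[:225,:]
o=np.zeros((600,800,3),np.uint8);o[:375,:400]=a[:375];o[:375,400:]=c;o[375:,:400]=b;o[375:,400:760]=d
cv2.imwrite('pics/crop.png',o)
E
```

```text
(no output)
```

View pics/crop.png

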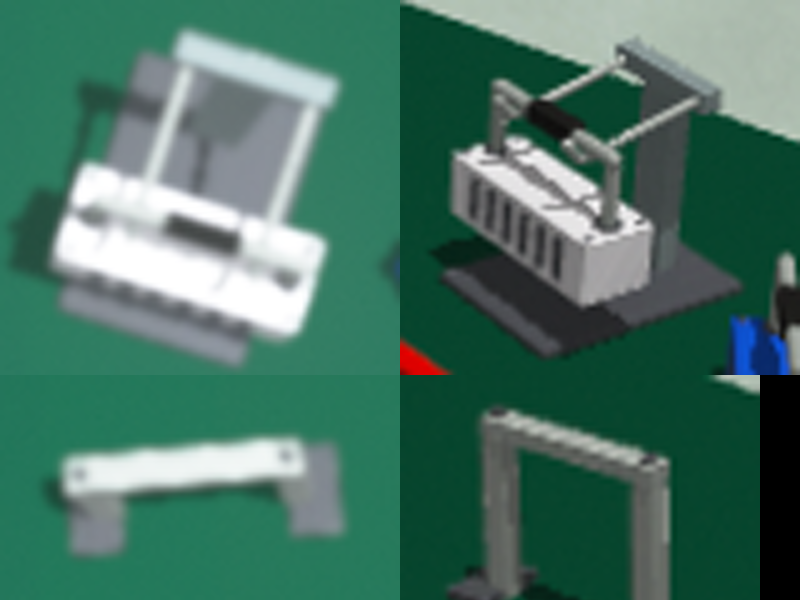

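The crop confirms the white aluminium module hanging on the grey stand. Its grip is at top px (325.5,116) and side px (336,178.5). The gauge bolts are at top px (181,124.6) and (222.6,121).

Run:
```python
import pickle,numpy as np,cv2
from h import *
from scipy.spatial.transform import Rotation as Ro
np.set_printoptions(precision=2,suppress=True)
t=pickle.load(open('top0.pkl','rb'));s=pickle.load(open('side0.pkl','rb'))
cr=lambda L:[(285+x/5-.4,70+y/5-.4) for x,y in L]
cg=lambda L:[(165+x/5-.4,105+(y-375)/5-.4) for x,y in L]
cs=lambda x,y:(305+(x-400)/5-.4,155+y/5-.4)
cd=lambda x,y:(225+(x-400)/6-.4,145+(y-375)/6-.4)
def blob(im,x0,y0,x1,y1,thr):
    g=im[y0:y1,x0:x1].max(2)<thr; n,l,st,ce=cv2.connectedComponentsWithStats(g.astype(np.uint8)); 
    return [(st[i,4],ce[i]+[x0,y0]) for i in range(1,n) if st[i,4]>8]
print('dark',blob(t["image"],312,105,340,125,90),blob(s["image"],322,165,350,190,70))
print('grip top',onz(t,cr([(203,230)]),156),'tri',tri(t,cr([(203,230)])[0],s,cs(555,118)))
print('grip ends',onz(t,cr([(168,219),(238,241)]),156))
e=onz(t,cr([(180,47),(333,90)]),169);print('cross',e,np.degrees(np.arctan2(*(e[0]-e[1])[[1,0]])), e.mean(0))
b=onz(t,cr([(70,265),(300,335),(90,165),(322,240)]),98);print('box',b)
print('bar ends',e:=onz(t,cg([(65,477),(304,457)]),136),np.degrees(np.arctan2(*(e[0]-e[1])[[1,0]])),e.mean(0))
print('bolts',tri(t,cg([(80,473)])[0],s,cd(497,412)),tri(t,cg([(288,455)])[0],s,cd(648,462)))
f=onz(t,cg([(70,553),(123,553),(293,533),(345,533),(335,445)]),8);print('feet',f)
for nm,px,py,z in(("mouse",648,298,20),("sd handle",400,242,15),("sd tip",407,177,5),("blue",476,307,60),("blue2",604,212,60),("tray",183,246,30)):print(nm,onz(t,[(px/1.5625,py/1.5625)],z))
r=Ro.from_quat([-0.40236346,0.58229534,0.40151732,0.58122253]);print(r.as_matrix())
```

```text
dark [(np.int32(32), array([325. , 116.5]))] [(np.int32(88), array([329.92, 168.18])), (np.int32(172), array([339.38, 177.41]))]
grip top [[ 641.32 -196.53  156.  ]] tri (array([ 642.73, -197.83,  151.88]), np.float64(1.8361204818215475))
grip ends [[ 647.73 -174.96  156.  ]
 [ 634.92 -218.1   156.  ]]
cross [[ 750.9  -179.45  169.  ]
 [ 726.2  -273.15  169.  ]] 75.22952324446418 [ 738.55 -226.3   169.  ]
box [[ 628.41 -120.29   98.  ]
 [ 586.17 -267.45   98.  ]
 [ 692.79 -132.24   98.  ]
 [ 647.29 -280.95   98.  ]]
bar ends [[608.01 258.23 136.  ]
 [622.91 110.29 136.  ]] 95.75098643531464 [615.46 184.26 136.  ]
bolts (array([610.96, 248.33, 137.17]), np.float64(1.3734608979360887)) (array([624.33, 120.27, 134.53]), np.float64(0.20491698771805178))
feet [[577.8  274.67   8.  ]
 [578.38 239.03   8.  ]
 [593.76 124.97   8.  ]
 [594.34  89.99   8.  ]
 [653.79  97.78   8.  ]]
mouse [[ 420.19 -518.54   20.  ]]
sd handle [[531.8   13.62  15.  ]]
sd tip [[674.06   0.74   5.  ]]
blue [[ 394.27 -146.4    60.  ]]
blue2 [[ 597.2  -411.88   60.  ]]
tray [[514.28 473.68  30.  ]]
[[-0.   -0.94  0.35]
 [-0.    0.35  0.94]
 [-1.   -0.   -0.  ]]
```

```bash
cat > go.py <<'E'
import sys,numpy as np
from workcell import state
from scipy.spatial.transform import Rotation as Ro
# args x y z(TCP) opening-angle-deg : deltas in tool frame, tool pointing straight down
x,y,z,a=map(float,sys.argv[1:5]);s=state();r=Ro.from_quat(s["ee_rot"]);a=np.radians(a)
Z=np.array([np.cos(a),np.sin(a),0]);X=np.array([0,0,-1.]);T=Ro.from_matrix(np.c_[X,np.cross(Z,X),Z])
np.set_printoptions(precision=4,suppress=True)
m=r.as_matrix()
print("t",s["time"],"pos",s["tcp_pos"],"zang",np.degrees(np.arctan2(m[1,2],m[0,2])),"F",s["contact_force"],"w",s["width"])
print("shift",r.inv().apply(np.array([x,y,z])-s["tcp_pos"]),"turn",(r.inv()*T).as_rotvec(),"q",s["q"])
E
python3 go.py 642 -197.5 240 -16.4
```

```text
t 0.1 pos [229.8448 607.4276 230.3624] zang 69.27896108547036 F [-0.2534  0.3743  0.3132] w 85.49559125229091
shift [  -8.5042 -670.2938 -607.0479] turn [ 1.4954 -0.0013  0.0014] q [-1.308   0.3992  0.045   1.5377 -0.0187  1.2069 -0.0507]
```

Emit:
{"fn": "arm_command", "kwargs": {
  "deltas": [
    [85,[-8,-670,-607],[1.495,0,0]],
    [85,[-8,-670,-607],[1.495,0,0]],
    [85,[-8,-670,-607],[1.495,0,0]],
    [85,[-8,-670,-607],[1.495,0,0]],
    [85,[-8,-670,-607],[1.495,0,0]],
    [85,[-8,-670,-607],[1.495,0,0]],
    [85,[-8,-670,-607],[1.495,0,0]],
    [85,[-8,-670,-607],[1.495,0,0]]
  ]
}}

```text
time: 0.77
tcp_pos: [382.2, 309.1, 234.1]
ee_rot: [-0.072, 0.704, 0.072, 0.703]
contact_force: [1.4, 1.2, 0.9]
width: 84.7
```

```bash
python3 go.py 642 -197.5 240 -16.4
```

```text
t 0.7667 pos [382.2089 309.0573 234.0572] zang 11.634263390477104 F [1.401  1.1933 0.9015] w 84.72498917863777
shift [  -6.0576 -548.5396  152.2976] turn [ 0.4893 -0.0003 -0.    ] q [-1.0816  0.1142  0.3428  1.9082 -0.0427  1.1263 -0.5194]
```

Emit:
{"fn": "arm_command", "kwargs": {
  "deltas": [
    [85,[-6,-548,152],[0.489,0,0]],
    [85,[-6,-548,152],[0.489,0,0]],
    [85,[-6,-548,152],[0.489,0,0]],
    [85,[-6,-548,152],[0.489,0,0]],
    [85,[-6,-548,152],[0.489,0,0]],
    [85,[-6,-548,152],[0.489,0,0]],
    [85,[-6,-548,152],[0.489,0,0]],
    [85,[-6,-548,152],[0.489,0,0]]
  ]
}}

```text
time: 1.43
tcp_pos: [535.9, 13.8, 237.7]
ee_rot: [0.099, 0.7, -0.098, 0.7]
contact_force: [0.7, 0.4, 0.1]
width: 85.1
```

```bash
python3 go.py 642 -197.5 240 -16.4
```

```text
t 1.4333 pos [535.9459  13.7525 237.6644] zang -16.015383408573477 F [0.6775 0.4083 0.1278] w 85.09657532954337
shift [  -2.4608 -173.7923  160.2209] turn [ 0.0067 -0.0003 -0.0005] q [-0.6498  0.2253  0.6409  1.8136 -0.1474  1.1506 -0.2401]
```

Emit:
{"fn": "arm_command", "kwargs": {
  "deltas": [
    [85,[-2,-170,150],[0.006,0,0]],
    [85,[-2,-170,150],[0.006,0,0]],
    [85,[-2,-170,150],[0.006,0,0]],
    [85,[-2,-170,150],[0.006,0,0]],
    [85,[-2,-170,150],[0.006,0,0]],
    [85,[-2,-170,150],[0.006,0,0]],
    [85,[-2,-170,150],[0.006,0,0]],
    [85,[-2,-170,150],[0.006,0,0]]
  ]
}}

```text
time: 2.1
tcp_pos: [632.4, -190.6, 238.9]
ee_rot: [0.102, 0.7, -0.102, 0.699]
contact_force: [0.5, 0.2, -1.3]
width: 84.9
```

```bash
python3 go.py 642 -197.5 133 -16.4
python3 - <<'E'
from workcell import camera
import cv2,numpy as np,pickle
f=cv2.INTER_CUBIC
s=camera("side");t=camera("top");pickle.dump((s,t),open("v1.pkl","wb"))
a=cv2.resize(t["image"][60:160,275:375,::-1],(400,400),interpolation=f);b=cv2.resize(s["image"][120:220,290:390,::-1],(400,400),interpolation=f)
cv2.imwrite("pics/v1.png",np.hstack([a,b]))
E
```

```text
t 2.1 pos [ 632.3751 -190.6292  238.9008] zang -16.53586906899906 F [ 0.5382  0.1585 -1.3127] w 84.87694606973196
shift [105.8857  -3.7952  11.3416] turn [-0.0024 -0.0015  0.0005] q [-0.2339  0.4895  0.671   1.5108 -0.3122  1.2521  0.1899]
```

View pics/v1.png

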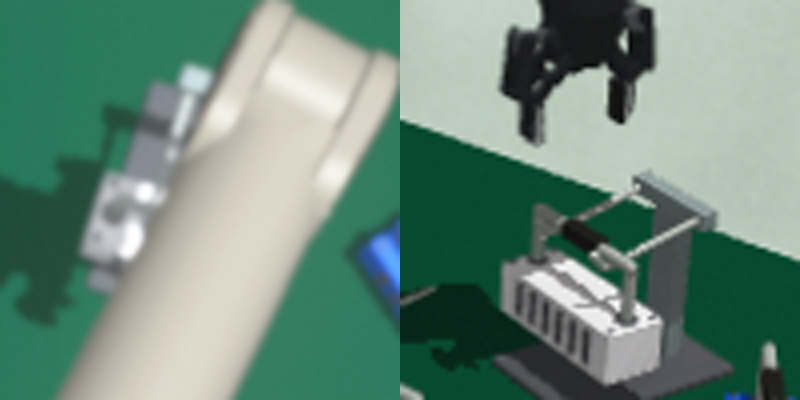

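The top view is blocked by the arm. The side view shows the open fingers straddling the grip line, with tips at px (324,155) and (345.5,150.5). Next I descend over the grip.

Emit:
{"fn": "arm_command", "kwargs": {
  "deltas": [
    [85,[0,-4,11],[-0.002,0,0]],
    [85,[20,-4,11],[-0.002,0,0]],
    [85,[40,-4,11],[-0.002,0,0]],
    [85,[60,-4,11],[-0.002,0,0]],
    [85,[80,-4,11],[-0.002,0,0]],
    [85,[95,-4,11],[-0.002,0,0]],
    [85,[106,-4,11],[-0.002,0,0]],
    [85,[106,-4,11],[-0.002,0,0]]
  ]
}}

```text
time: 2.87
tcp_pos: [640.9, -193.3, 131.2]
ee_rot: [0.1, 0.702, -0.099, 0.698]
contact_force: [0.3, 1.1, 0.6]
width: 85.2
```

```bash
python3 go.py 642 -197.5 132 -16.4
python3 - <<'E'
from workcell import camera
from h import *
f=cv2.INTER_CUBIC
s=camera("side")
cv2.imwrite("pics/v2.png",cv2.resize(s["image"][140:230,295:385,::-1],(540,540),interpolation=f))
E
```

```text
t 2.8667 pos [ 640.8667 -193.3295  131.1775] zang -16.12377635423667 F [0.3112 1.1485 0.5862] w 85.1807970969413
shift [-0.8379 -3.6907  2.2429] turn [ 0.0048 -0.0049 -0.0012] q [-0.1927  0.5981  0.6187  1.598  -0.3817  1.074   0.2485]
```

View pics/v2.png

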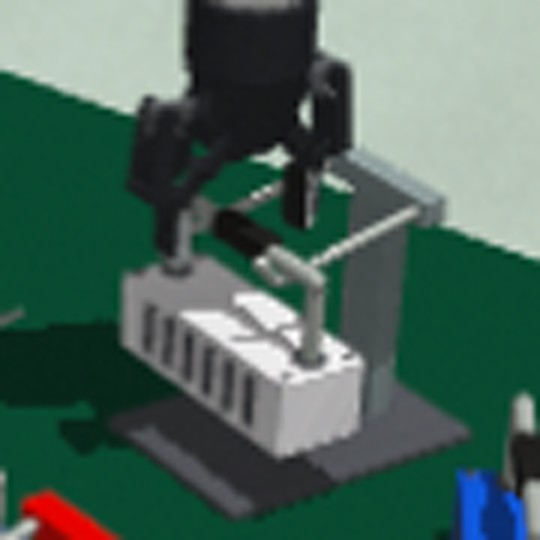

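The fingers straddle the grip between the prongs, with tips at about (167,250) and (300,222) and the grip at (245,235). I'll close now.

Emit:
{"fn": "arm_command", "kwargs": {
  "deltas": [
    [85,[-1,-4,2],[0.005,0,0]],
    [60,[-1,-4,2],[0.005,0,0]],
    [40,[-1,-4,2],[0.005,0,0]],
    [20,[-1,-4,2],[0.005,0,0]],
    [5,[-1,-4,2],[0.005,0,0]],
    [5,[-1,-4,2],[0.005,0,0]],
    [5,[-1,-4,2],[0.005,0,0]],
    [5,[-1,-4,2],[0.005,0,0]]
  ],
  "grip_force": 70
}}

```text
time: 3.58
tcp_pos: [643.6, -200.7, 135.1]
ee_rot: [0.102, 0.699, -0.102, 0.7]
contact_force: [0.1, -0.3, 1.5]
width: 14.2
```

```bash
python3 go.py 642 -197.5 132 -16.4
```

```text
t 3.5833 pos [ 643.5522 -200.7086  135.1399] zang -16.52814101714722 F [ 0.1247 -0.2915  1.5277] w 14.186649162726937
shift [ 3.1376  2.6342 -2.4042] turn [-0.0022  0.0011 -0.0001] q [-0.1841  0.5995  0.6224  1.5874 -0.3828  1.0782  0.2501]
```

Emit:
{"fn": "arm_command", "kwargs": {
  "deltas": [
    [5,[0,0,0],[0,0,0]],
    [5,[-4,0,0],[0,0,0]],
    [5,[-9,0,0],[0,0,0]],
    [5,[-14,0,0],[0,0,0]],
    [5,[-19,0,0],[0,0,0]],
    [5,[-24,0,0],[0,0,0]],
    [5,[-24,0,0],[0,0,0]],
    [5,[-24,0,0],[0,0,0]]
  ]
}}

```text
time: 4.25
tcp_pos: [643.3, -200.7, 159.2]
ee_rot: [0.102, 0.699, -0.102, 0.7]
contact_force: [0.1, 0.7, -5.8]
width: 14.6
```

```bash
python3 go.py 563 -175 158 -16.4;python3 - <<'E'
from workcell import camera
from h import *
f=cv2.INTER_CUBIC
s=camera("side")
cv2.imwrite("pics/v3.png",cv2.resize(s["image"][140:230,295:385,::-1],(540,540),interpolation=f))
E
```

```text
t 4.25 pos [ 643.3025 -200.7426  159.177 ] zang -16.558489651511987 F [ 0.0741  0.732  -5.7971] w 14.566409767594225
shift [  1.1137   1.7891 -84.3097] turn [-0.0028  0.0008 -0.0002] q [-0.1917  0.5768  0.6347  1.5659 -0.3677  1.12    0.2383]
```

View pics/v3.png

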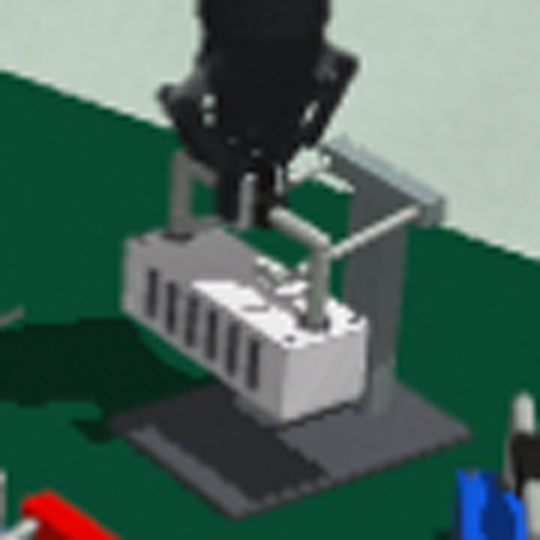

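The module has been lifted level off the prongs (weight is about 5 N). Now I move it out along the stand's -x.

Emit:
{"fn": "arm_command", "kwargs": {
  "deltas": [
    [5,[0,0,-6],[0,0,0]],
    [5,[0,0,-18],[0,0,0]],
    [5,[0,0,-32],[0,0,0]],
    [5,[0,0,-47],[0,0,0]],
    [5,[0,0,-62],[0,0,0]],
    [5,[0,0,-76],[0,0,0]],
    [5,[0,0,-86],[0,0,0]],
    [5,[0,0,-90],[0,0,0]]
  ]
}}

```text
time: 4.97
tcp_pos: [554.7, -174.5, 158.4]
ee_rot: [0.102, 0.7, -0.102, 0.699]
contact_force: [-1.6, 0.0, -6.8]
width: 14.5
```

```bash
python3 go.py 478 170 240 -84.3
```

```text
t 4.9667 pos [ 554.6537 -174.4839  158.4398] zang -16.583363598400375 F [-1.5839  0.0415 -6.822 ] w 14.549215720996513
shift [ -80.9336  308.3426 -171.9639] turn [ 1.1819 -0.0024  0.0006] q [-0.2895  0.4175  0.6747  1.7992 -0.3004  1.0316  0.2107]
```

Emit:
{"fn": "arm_command", "kwargs": {
  "deltas": [
    [5,[-15,0,0],[0,0,0]],
    [5,[-35,0,0],[0,0,0]],
    [5,[-58,12,-7],[0.04,0,0]],
    [5,[-76,35,-20],[0.12,0,0]],
    [5,[-81,62,-35],[0.22,0,0]],
    [5,[-81,92,-51],[0.33,0,0]],
    [5,[-81,122,-68],[0.44,0,0]],
    [5,[-81,152,-85],[0.55,0,0]]
  ]
}}

```text
time: 5.63
tcp_pos: [518.9, -4.9, 240.2]
ee_rot: [0.289, 0.645, -0.288, 0.646]
contact_force: [0.7, 0.3, -5.7]
width: 14.7
```

```bash
python3 go.py 478 170 240 -84.3
```

```text
t 5.6333 pos [518.8614  -4.9163 240.1614] zang -48.2014716175456 F [ 0.6613  0.2543 -5.6525] w 14.677165184141781
shift [   0.2217   86.1219 -157.6336] turn [ 0.63   -0.     -0.0016] q [-0.7491  0.203   0.7819  1.8513 -0.1572  1.1485 -0.7542]
```

Emit:
{"fn": "arm_command", "kwargs": {
  "deltas": [
    [5,[0,13,-26],[0.11,0,0]],
    [5,[0,28,-54],[0.22,0,0]],
    [5,[0,44,-82],[0.33,0,0]],
    [5,[0,59,-108],[0.44,0,0]],
    [5,[0,72,-131],[0.53,0,0]],
    [5,[0,80,-147],[0.59,0,0]],
    [5,[0,83,-152],[0.62,0,0]],
    [5,[0,83,-152],[0.62,0,0]]
  ]
}}

```text
time: 6.3
tcp_pos: [478.1, 164.9, 239.8]
ee_rot: [0.47, 0.529, -0.469, 0.529]
contact_force: [0.9, -0.2, -6.5]
width: 14.6
```

```bash
python3 go.py 478 170 100 -84.3
```

```text
t 6.3 pos [478.141  164.9176 239.8381] zang -83.15474727205964 F [ 0.9094 -0.2217 -6.5299] w 14.644604764581645
shift [139.8439   0.3808  -4.9076] turn [ 0.02   -0.0011 -0.0006] q [-1.0964  0.1694  0.7686  1.8791 -0.1302  1.1426 -1.7321]
```

Emit:
{"fn": "arm_command", "kwargs": {
  "deltas": [
    [5,[15,0,-5],[0.02,0,0]],
    [5,[38,0,-5],[0.02,0,0]],
    [5,[62,0,-5],[0.02,0,0]],
    [5,[86,0,-5],[0.02,0,0]],
    [5,[108,0,-5],[0.02,0,0]],
    [5,[124,0,-5],[0.02,0,0]],
    [5,[133,0,-5],[0.02,0,0]],
    [5,[137,0,-5],[0.02,0,0]]
  ]
}}

```text
time: 6.97
tcp_pos: [477.7, 165.9, 101.8]
ee_rot: [0.475, 0.523, -0.476, 0.523]
contact_force: [0.2, 1.2, -5.3]
width: 14.4
```

```bash
python3 go.py 478 170 88 -84.3;python3 - <<'E'
from workcell import camera
from h import *
f=cv2.INTER_CUBIC
s=camera("side");t=camera("top")
cv2.imwrite("pics/v4.png",np.hstack([cv2.resize(s["image"][130:230,180:280,::-1],(400,400),interpolation=f),cv2.resize(t["image"][90:190,150:250,::-1],(400,400),interpolation=f)]))
E
```

```text
t 6.9667 pos [477.7145 165.8758 101.7783] zang -84.56857529153581 F [ 0.1903  1.197  -5.3285] w 14.357533836728086
shift [13.7717  0.6933 -4.0979] turn [-0.0047  0.0014  0.0014] q [-0.997   0.3634  0.6992  2.0259 -0.3058  0.8578 -1.6028]
```

View pics/v4.png

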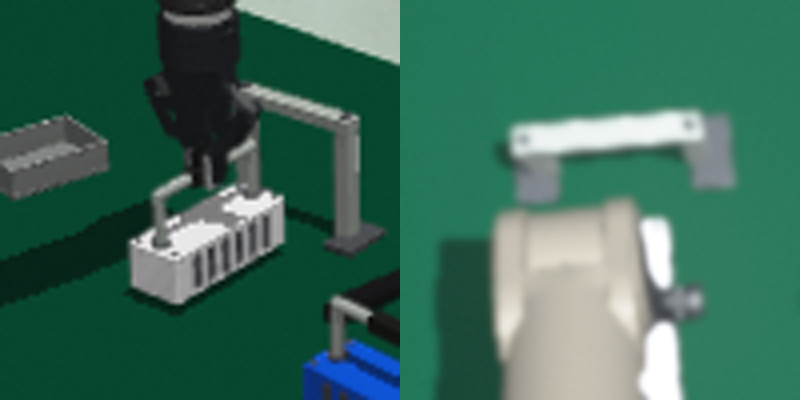

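The module hangs level about 14 mm above the mat, short of the gauge and in line with it. Lowering gently.

Emit:
{"fn": "arm_command", "kwargs": {
  "deltas": [
    [5,[2,1,-4],[-0.005,0,0]],
    [5,[4,1,-4],[-0.005,0,0]],
    [5,[6,1,-4],[-0.005,0,0]],
    [5,[8,1,-4],[-0.005,0,0]],
    [5,[10,1,-4],[-0.005,0,0]],
    [5,[12,1,-4],[-0.005,0,0]],
    [5,[13,1,-4],[-0.005,0,0]],
    [5,[14,1,-4],[-0.005,0,0]]
  ]
}}

```text
time: 7.73
tcp_pos: [478.5, 171.2, 88.6]
ee_rot: [0.474, 0.525, -0.474, 0.524]
contact_force: [0.5, 0.6, -5.7]
width: 14.4
```

```bash
python3 go.py 478 170 86 -84.3;python3 - <<'E'
from h import *
import pickle
t=pickle.load(open('top0.pkl','rb'))
print(onz(t,[(217,146),(220,188.5)],63))
E
```

```text
t 7.7333 pos [478.4765 171.1861  88.6101] zang -84.23516138160011 F [ 0.4653  0.6074 -5.6905] w 14.423462628205248
shift [ 2.6102 -0.593   1.1323] turn [ 0.0011 -0.      0.0001] q [-0.9877  0.3868  0.6822  2.0315 -0.3278  0.8313 -1.5877]
[[553.58762747 140.75564625  63.        ]
 [415.65613506 128.45356067  63.        ]]
```

Emit:
{"fn": "arm_command", "kwargs": {
  "deltas": [
    [5,[0.5,0,1],[0,0,0]],
    [5,[1,0,1],[0,0,0]],
    [5,[1.5,0,1],[0,0,0]],
    [5,[2,0,1],[0,0,0]],
    [5,[2.5,0,1],[0,0,0]],
    [5,[3,0,1],[0,0,0]],
    [5,[3,0,1],[0,0,0]],
    [5,[3,0,1],[0,0,0]]
  ]
}}

```text
time: 8.4
tcp_pos: [478.6, 170.3, 87.4]
ee_rot: [0.474, 0.525, -0.474, 0.524]
contact_force: [-6.8, -2.2, 11.0]
width: 14.3
```

```bash
python3 go.py 478 170 86 -84.3
```

```text
t 8.4 pos [478.646  170.2949  87.4133] zang -84.23952758694487 F [-6.8407 -2.1818 11.0046] w 14.345102263219966
shift [ 1.4137 -0.6708  0.2306] turn [ 0.0011 -0.0015  0.001 ] q [-0.9833  0.3886  0.6806  2.0322 -0.3314  0.8298 -1.5822]
```

Touchdown felt. Easing off 1 mm and opening.

Emit:
{"fn": "arm_command", "kwargs": {
  "deltas": [
    [5,[-0.6,0,0],[0,0,0]],
    [5,[-1.2,0,0],[0,0,0]],
    [20,[-1.2,0,0],[0,0,0]],
    [30,[-1.2,0,0],[0,0,0]],
    [45,[-1.2,0,0],[0,0,0]],
    [60,[-1.2,0,0],[0,0,0]],
    [60,[-1.2,0,0],[0,0,0]],
    [60,[-1.2,0,0],[0,0,0]]
  ]
}}

```text
time: 9.07
tcp_pos: [478.9, 170.3, 87.0]
ee_rot: [0.474, 0.524, -0.474, 0.525]
contact_force: [1.0, 0.3, -0.3]
width: 60.2
```

```bash
python3 go.py 478 170 200 -84.3
```

```text
t 9.0667 pos [478.8847 170.2649  87.0244] zang -84.23602918325403 F [ 0.9954  0.3246 -0.3196] w 60.21346710959146
shift [-112.976    -0.8564    0.1646] turn [ 0.0011 -0.0001 -0.0004] q [-0.9844  0.3891  0.6807  2.0329 -0.3302  0.8275 -1.5837]
```

Released. Next I raise the tool and back off behind the module, and test the forward tilt needed so that the gripper body stays clear of the bar and handle.

Emit:
{"fn": "arm_command", "kwargs": {
  "deltas": [
    [60,[-10,0,0],[0,0,0]],
    [60,[-30,0,0],[0,0,0]],
    [60,[-60,0,0],[0,0,0]],
    [60,[-90,0,0],[0,0,0]],
    [40,[-113,-20,0],[0,0,0]],
    [25,[-113,-50,0],[0,0,0.1]],
    [25,[-113,-80,0],[0,0,0.2]],
    [25,[-113,-100,0],[0,0,0.3]]
  ]
}}

```text
time: 9.73
tcp_pos: [388.7, 159.9, 199.9]
ee_rot: [0.532, 0.463, -0.412, 0.577]
contact_force: [-0.7, 0.4, -0.7]
width: 25.0
```

```bash
python3 go.py 378 160 200 -84.3
```

```text
t 9.7333 pos [388.7347 159.905  199.899 ] zang -84.50019490863434 F [-0.6721  0.4147 -0.6951] w 24.967954712051213
shift [ -2.5722 -10.3623  -1.1229] turn [-0.0029  0.0056 -0.2333] q [-1.3067 -0.1925  0.646   2.2505  0.3199  0.8726 -2.318 ]
```

```bash
cat > gg.py <<'E'
import sys,numpy as np
from workcell import state
from scipy.spatial.transform import Rotation as Ro
# args: gauge-frame x,y, z of TCP, tilt rad
G=np.array([617,184,0.]);A=np.radians(5.7);gx=np.array([np.cos(A),np.sin(A),0]);gy=np.array([-np.sin(A),np.cos(A),0])
x,y,z,th=map(float,sys.argv[1:5]);s=state();r=Ro.from_quat(s["ee_rot"])
X=gx*np.sin(th)-np.array([0,0,np.cos(th)]);Z=-gy;T=Ro.from_matrix(np.c_[X,np.cross(Z,X),Z])
np.set_printoptions(precision=3,suppress=True)
p=s["tcp_pos"]-G;m=r.as_matrix()
print("t",round(s["time"],2),"gauge pos",p@gx,p@gy,p[2],"tilt",np.arctan2(m[:,0]@gx,-m[2,0]),"F",s["contact_force"],"w",s["width"])
print("shift",r.inv().apply(G+gx*x+gy*y+[0,0,z]-s["tcp_pos"]),"turn",(r.inv()*T).as_rotvec(),"q",s["q"])
E
python3 gg.py -240 0 110 0.5
python3 - <<'E'
from workcell import camera
from h import *
f=cv2.INTER_CUBIC
s=camera("side");t=camera("top")
cv2.imwrite("pics/v5.png",np.hstack([cv2.resize(s["image"][130:230,180:280,::-1],(400,400),interpolation=f),cv2.resize(t["image"][100:200,150:250,::-1],(400,400),interpolation=f)]))
E
```

```text
t 9.73 gauge pos -229.52975142660014 -1.304607120662575 199.8989595877328 tilt 0.23328430839646325 F [-0.672  0.415 -0.695] w 24.967954712051213
shift [ 85.034 -30.973  -1.735] turn [-0.001  0.006  0.267] q [-1.307 -0.192  0.646  2.251  0.32   0.873 -2.318]
```

View pics/v5.png

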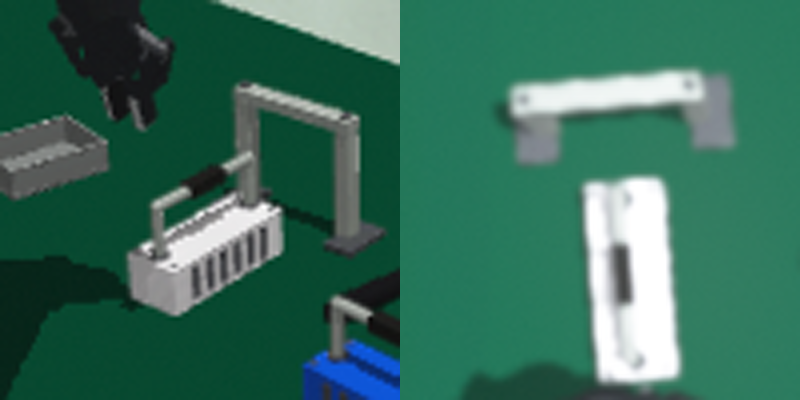

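The module stands upright, with top-view crop corners at (584,185), (664,180), (680,378) and (602,382), in line with the gauge. Now I test the descent with tilt behind it.

Emit:
{"fn": "arm_command", "kwargs": {
  "deltas": [
    [25,[0,-10,0],[0,0,0]],
    [25,[10,-25,0],[0,0,0.05]],
    [25,[25,-31,-1],[0,0,0.1]],
    [25,[40,-31,-1],[0,0,0.15]],
    [25,[55,-31,-1],[0,0,0.2]],
    [25,[70,-31,-1],[0,0,0.25]],
    [25,[85,-31,-1],[0,0,0.267]],
    [25,[85,-31,-1],[0,0,0.267]]
  ]
}}

```text
time: 10.5
tcp_pos: [377.9, 161.6, 165.4]
ee_rot: [0.581, 0.403, -0.345, 0.617]
contact_force: [0.4, -0.5, 0.7]
width: 25.1
```

```bash
python3 gg.py -242 0 22 0.5
python3 - <<'E'
from h import *
import pickle
t=pickle.load(open('top0.pkl','rb'))
w=onz(t,[(150+(x-400)/4-.4,100+y/4-.4) for x,y in [(584,185),(664,180),(680,378),(602,382)]],50)
A=np.radians(5.7);M=np.array([[np.cos(A),np.sin(A)],[-np.sin(A),np.cos(A)]])
g=(w[:,:2]-[617,184])@M.T;print(g,g.mean(0),g[0]-g[3],g[1]-g[2])
E
```

```text
t 10.5 gauge pos -240.1289068956264 1.422360732946047 165.3828180803715 tilt 0.45440506011062576 F [ 0.395 -0.511  0.748] w 25.08480075037611
shift [128.012 -64.614   1.46 ] turn [-0.002  0.001  0.046] q [-0.64  -0.19  -0.075  2.444  0.471  0.559 -2.55 ]
[[ -59.39318854   33.93074838]
 [ -60.73737834  -31.64878694]
 [-223.44805555  -31.59451775]
 [-221.40074261   32.06842477]] [-141.24484126    0.68896711] [162.00755408   1.86232361] [ 1.62710677e+02 -5.42691974e-02]
```

The tilted pose is out of reach this close in (q4 is at its limit). The module's centre measures x=-141, y=+1 in the gauge frame. New plan: push first with a vertical tool, fingers slightly apart, on the upper edge of the box's rear face, and tilt later when farther out.

```bash
python3 gg.py -242 0 165 0
```

```text
t 10.5 gauge pos -240.1289068956264 1.422360732946047 165.3828180803715 tilt 0.45440506011062576 F [ 0.395 -0.511  0.748] w 25.08480075037611
shift [-0.476 -1.847  1.426] turn [-0.002  0.    -0.454] q [-0.64  -0.19  -0.075  2.444  0.471  0.559 -2.55 ]
```

Emit:
{"fn": "arm_command", "kwargs": {
  "deltas": [
    [25,[-8,-1,1],[0,0,-0.06]],
    [25,[-8,-2,1],[0,0,-0.12]],
    [25,[-8,-2,1],[0,0,-0.2]],
    [25,[-4,-2,1],[0,0,-0.28]],
    [25,[0,-2,1],[0,0,-0.36]],
    [25,[0,-2,1],[0,0,-0.43]],
    [25,[0,-2,1],[0,0,-0.454]],
    [25,[0,-2,1],[0,0,-0.454]]
  ]
}}

```text
time: 11.17
tcp_pos: [377.4, 159.9, 164.1]
ee_rot: [0.475, 0.523, -0.476, 0.523]
contact_force: [-0.0, -0.7, 0.5]
width: 24.7
```

```bash
python3 gg.py -242 0 90 0
```

```text
t 11.17 gauge pos -240.82604603588732 -0.14912777734511132 164.0662810024316 tilt -1.2042707833115498e-05 F [-0.041 -0.695  0.548] w 24.67797235936579
shift [74.066 -1.174 -0.177] turn [-0.004  0.     0.   ] q [-0.665  0.034  0.164  2.157 -0.006  0.951 -1.973]
```

Emit:
{"fn": "arm_command", "kwargs": {
  "deltas": [
    [25,[10,-2,0],[0,0,0]],
    [25,[25,-2,0],[0,0,0]],
    [25,[42,-2,0],[0,0,0]],
    [25,[59,-2,0],[0,0,0]],
    [25,[76,-2,0],[0,0,0]],
    [25,[90,-2,0],[0,0,0]],
    [25,[98,-2,0],[0,0,0]],
    [25,[98,-2,0],[0,0,0]]
  ]
}}

```text
time: 11.83
tcp_pos: [371.6, 159.1, 64.7]
ee_rot: [0.474, 0.524, -0.476, 0.524]
contact_force: [1.0, 0.4, 0.6]
width: 25.3
```

```bash
python3 gg.py -242 0 41 0
```

```text
t 11.83 gauge pos -246.62125698254619 -0.4556776706583094 64.68289153068815 tilt -0.0032995067791404 F [0.969 0.422 0.616] w 25.277116581767746
shift [23.667  4.699 -0.498] turn [-0.001  0.002  0.003] q [-0.653  0.192  0.157  2.263 -0.046  0.693 -1.936]
```

Emit:
{"fn": "arm_command", "kwargs": {
  "deltas": [
    [25,[6,0,0],[0,0,0]],
    [25,[12,1,0],[0,0,0]],
    [25,[18,2,0],[0,0,0]],
    [25,[24,3,0],[0,0,0]],
    [25,[24,4,0],[0,0,0]],
    [25,[24,6,0],[0,0,0]],
    [25,[24,9,0],[0,0,0]],
    [25,[24,12,0],[0,0,0]]
  ]
}}

```text
time: 12.5
tcp_pos: [385.9, 161.1, 42.0]
ee_rot: [0.475, 0.524, -0.475, 0.524]
contact_force: [-0.2, -0.4, 0.4]
width: 25.0
```

```bash
python3 gg.py -200 0 41 0
python3 - <<'E'
from workcell import camera
from h import *
f=cv2.INTER_CUBIC
s=camera("side")
cv2.imwrite("pics/v6.png",cv2.resize(s["image"][130:220,180:280,::-1],(600,540),interpolation=f))
E
```

```text
t 12.5 gauge pos -232.19002248281544 0.12766114282200372 42.042867013667006 tilt 2.1412681350169172e-06 F [-0.169 -0.363  0.389] w 24.95494910351294
shift [ 1.043 32.19   0.072] turn [-0.002 -0.    -0.   ] q [-0.635  0.257  0.154  2.252 -0.066  0.637 -1.906]
```

View pics/v6.png

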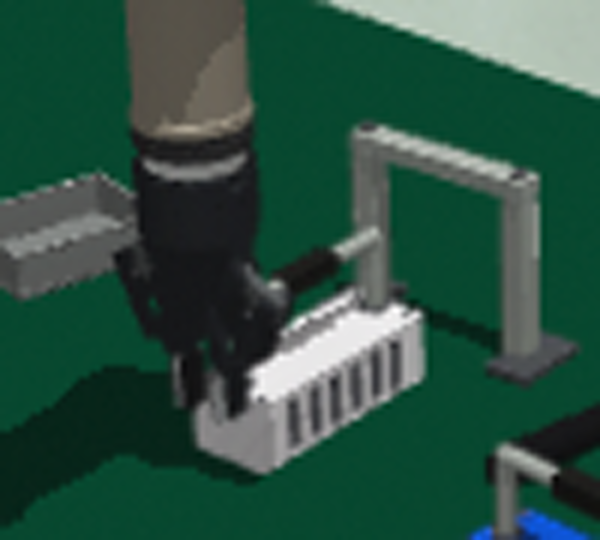

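The fingertips sit at the top edge of the box's rear face, near (237,412), with no contact force yet. Starting the push.

Emit:
{"fn": "arm_command", "kwargs": {
  "deltas": [
    [25,[1,4,0],[0,0,0]],
    [25,[1,10,0],[0,0,0]],
    [25,[1,16,0],[0,0,0]],
    [25,[1,23,0],[0,0,0]],
    [25,[1,30,0],[0,0,0]],
    [25,[1,37,0],[0,0,0]],
    [25,[1,43,0],[0,0,0]],
    [25,[1,47,0],[0,0,0]]
  ]
}}

```text
time: 13.22
tcp_pos: [432.9, 165.4, 40.5]
ee_rot: [0.475, 0.524, -0.475, 0.524]
contact_force: [-3.2, -0.6, -2.8]
width: 24.9
```

```bash
python3 gg.py -140 0 41 0
python3 - <<'E'
from workcell import camera
from h import *
f=cv2.INTER_CUBIC
s=camera("side");t=camera("top")
cv2.imwrite("pics/v7.png",np.hstack([cv2.resize(s["image"][130:230,180:280,::-1],(400,400),interpolation=f),cv2.resize(t["image"][90:190,150:250,::-1],(400,400),interpolation=f)]))
E
```

```text
t 13.22 gauge pos -185.0266662603012 -0.20015822494219873 40.53049667099768 tilt -0.00042316837100411905 F [-3.171 -0.608 -2.804] w 24.89926109350397
shift [-0.489 45.026 -0.287] turn [-0.002  0.     0.   ] q [-0.593  0.327  0.157  2.153 -0.081  0.667 -1.853]
```

View pics/v7.png

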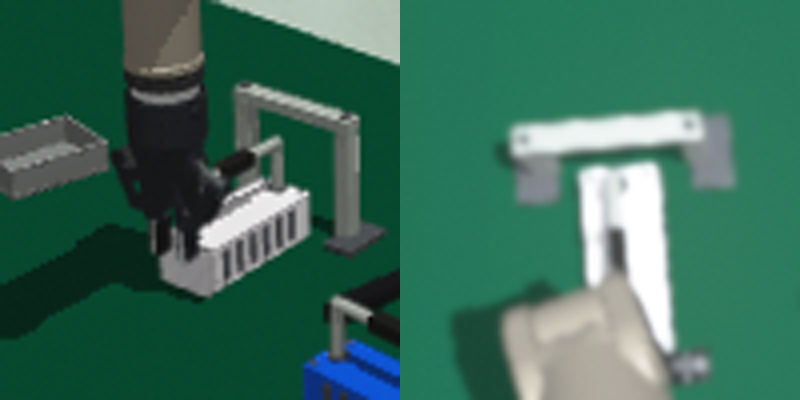

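The module is sliding straight with its leading end centred at the opening (crop (620,168)) and about 3 N of push. Continuing.

Emit:
{"fn": "arm_command", "kwargs": {
  "deltas": [
    [25,[-1,4,0],[0,0,0]],
    [25,[-1,10,0],[0,0,0]],
    [25,[-1,17,0],[0,0,0]],
    [25,[-1,24,0],[0,0,0]],
    [25,[-1,31,0],[0,0,0]],
    [25,[-1,38,0],[0,0,0]],
    [25,[-1,42,0],[0,0,0]],
    [25,[-1,44,0],[0,0,0]]
  ]
}}

```text
time: 13.98
tcp_pos: [476.9, 169.8, 41.8]
ee_rot: [0.475, 0.524, -0.475, 0.524]
contact_force: [-3.8, 0.2, 1.9]
width: 25.2
```

```bash
python3 gg.py -150 0 45 0.4
```

```text
t 13.98 gauge pos -140.86250854592888 -0.16688233457995336 41.79410042783291 tilt -0.0002512191236033217 F [-3.778  0.208  1.918] w 25.15804404503897
shift [-3.204 -9.139 -0.147] turn [-0.002  0.001  0.4  ] q [-0.56   0.386  0.159  2.056 -0.092  0.706 -1.815]
```

Backing off slightly, then tilting and lowering for the rest.

Emit:
{"fn": "arm_command", "kwargs": {
  "deltas": [
    [25,[0,-8,0],[0,0,0]],
    [25,[0,-15,0],[0,0,0.08]],
    [25,[0,-18,0],[0,0,0.17]],
    [25,[0,-18,0],[0,0,0.26]],
    [25,[4,-18,0],[0,0,0.35]],
    [25,[10,-18,0],[0,0,0.4]],
    [25,[16,-18,0],[0,0,0.4]],
    [25,[18,-18,0],[0,0,0.4]]
  ]
}}

```text
time: 14.65
tcp_pos: [458.1, 165.5, 29.6]
ee_rot: [0.563, 0.422, -0.37, 0.607]
contact_force: [0.2, -0.1, -0.3]
width: 25.1
```

```bash
python3 gg.py -100 0 24 0.4;python3 - <<'E'
from workcell import camera
from h import *
f=cv2.INTER_CUBIC
s=camera("side");t=camera("top")
cv2.imwrite("pics/v8.png",np.hstack([cv2.resize(s["image"][130:230,180:280,::-1],(400,400),interpolation=f),cv2.resize(t["image"][90:190,150:250,::-1],(400,400),interpolation=f)]))
E
```

```text
t 14.65 gauge pos -159.94876478103984 -2.6409360075401227 29.599939585304966 tilt 0.38055496020449003 F [ 0.165 -0.061 -0.322] w 25.126821239649676
shift [27.436 53.583 -2.887] turn [0.001 0.011 0.019] q [-0.578  0.263  0.024  2.377  0.814  0.232 -2.799]
```

View pics/v8.png

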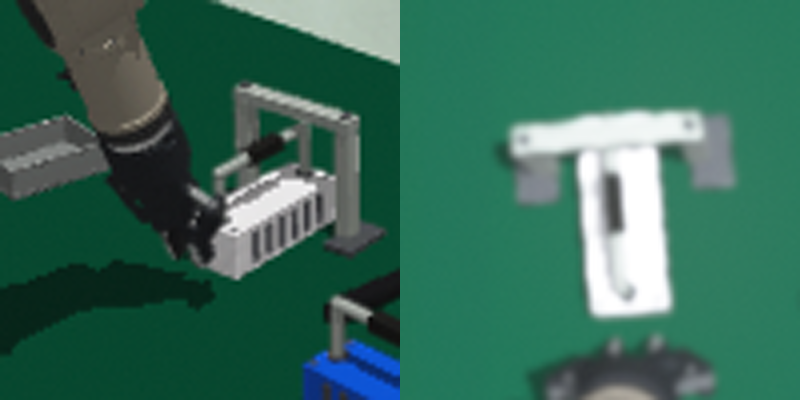

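The module's nose is under the bar, with its rear end at crop (630,312), and it stands upright. q6 is near its limit, so I reduce the tilt to 0.25 and raise to z≈36 to clear the handle.

```bash
python3 gg.py -156 0 36 0.25
```

```text
t 14.75 gauge pos -160.38677811739055 -3.377712624841039 29.04676182006459 tilt 0.37804336151684514 F [ 0.614 -0.002  1.569] w 24.938357787101385
shift [-4.881  6.649 -3.312] turn [ 0.001  0.012 -0.128] q [-0.574  0.264  0.022  2.377  0.806  0.233 -2.79 ]
```

Emit:
{"fn": "arm_command", "kwargs": {
  "deltas": [
    [25,[-2,1,0],[0,0,-0.04]],
    [25,[-5,1,-1],[0,0.004,-0.08]],
    [25,[-5,3,-3],[0,0.01,-0.128]],
    [25,[-5,6,-3],[0,0.012,-0.128]],
    [25,[-5,6,-3],[0,0.012,-0.128]],
    [25,[-5,6,-3],[0,0.012,-0.128]],
    [25,[-5,6,-3],[0,0.012,-0.128]],
    [25,[-5,6,-3],[0,0.012,-0.128]]
  ]
}}

```text
time: 15.42
tcp_pos: [461.0, 167.4, 35.4]
ee_rot: [0.536, 0.46, -0.406, 0.579]
contact_force: [-0.4, -0.4, 1.2]
width: 25.3
```

```bash
python3 gg.py -100 0 36 0.25
```

```text
t 15.42 gauge pos -156.9121611598898 -1.0131575405835263 35.422180148916084 tilt 0.24930925904606566 F [-0.358 -0.404  1.176] w 25.282475918046707
shift [13.48  55.294 -1.077] turn [-0.001  0.002  0.001] q [-0.301  0.282 -0.227  2.27   0.432  0.4   -2.368]
```

Emit:
{"fn": "arm_command", "kwargs": {
  "deltas": [
    [25,[1,5,-1],[0,0,0]],
    [25,[3,12,-1],[0,0,0]],
    [25,[5,19,-1],[0,0,0]],
    [25,[6.5,26,-1],[0,0,0]],
    [25,[8.5,34,-1],[0,0,0]],
    [25,[10.5,42,-1],[0,0,0]],
    [25,[12.5,50,-1],[0,0,0]],
    [25,[13.5,55,-1],[0,0,0]]
  ]
}}

```text
time: 16.08
tcp_pos: [519.4, 173.9, 36.1]
ee_rot: [0.537, 0.46, -0.406, 0.579]
contact_force: [-2.1, -0.1, -1.6]
width: 24.7
```

```bash
python3 gg.py -52 0 36 0.25
```

```text
t 16.08 gauge pos -98.12236320189857 -0.31570086406551895 36.057924613530844 tilt 0.24994124053067368 F [-2.111 -0.123 -1.643] w 24.65620974480784
shift [11.464 44.674 -0.444] turn [-0.003  0.001  0.   ] q [-0.252  0.36  -0.237  2.146  0.412  0.443 -2.295]
```

Emit:
{"fn": "arm_command", "kwargs": {
  "deltas": [
    [25,[1,4,0],[0,0,0]],
    [25,[2.5,10,0],[0,0,0]],
    [25,[4,16,0],[0,0,0]],
    [25,[6,23,0],[0,0,0]],
    [25,[7.5,30,0],[0,0,0]],
    [25,[9,36,0],[0,0,0]],
    [25,[10.5,41,0],[0,0,0]],
    [25,[11,43,0],[0,0,0]]
  ]
}}

```text
time: 16.75
tcp_pos: [563.6, 178.6, 36.5]
ee_rot: [0.537, 0.46, -0.406, 0.579]
contact_force: [-3.2, 0.3, -0.8]
width: 25.2
```

```bash
python3 gg.py -140 0 50 0.25;python3 - <<'E'
from workcell import camera
from h import *
f=cv2.INTER_CUBIC
s=camera("side");t=camera("top")
cv2.imwrite("pics/v9.png",np.hstack([cv2.resize(s["image"][120:220,190:290,::-1],(400,400),interpolation=f),cv2.resize(t["image"][70:170,150:250,::-1],(400,400),interpolation=f)]))
E
```

```text
t 16.75 gauge pos -53.6643669914365 -0.10196454156013311 36.526931497887816 tilt 0.2509297451201343 F [-3.212  0.256 -0.848] w 25.17896890650261
shift [-34.489 -80.286   0.124] turn [-0.002  0.001 -0.001] q [-0.223  0.419 -0.243  2.048  0.401  0.479 -2.246]
```

View pics/v9.png

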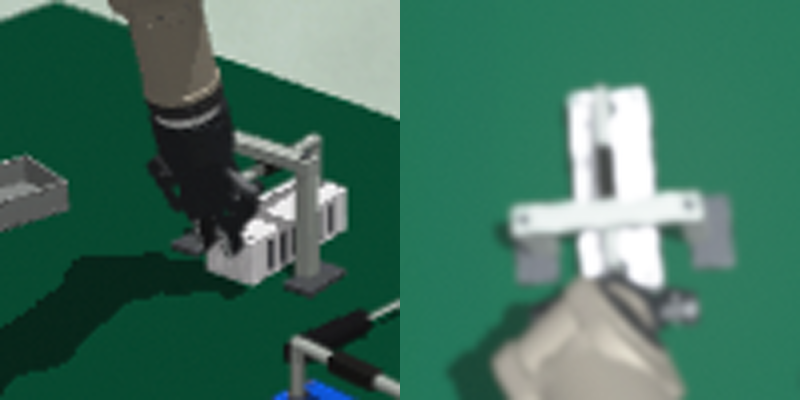

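The module is through upright. Its leading end is at top crop (608,92), well beyond the bar at (606,213). Backing off.

Emit:
{"fn": "arm_command", "kwargs": {
  "deltas": [
    [25,[0,-4,0],[0,0,0]],
    [25,[-3,-12,0],[0,0,0]],
    [25,[-7,-25,0],[0,0,0]],
    [25,[-14,-42,0],[0,0,0]],
    [25,[-22,-58,0],[0,0,0]],
    [25,[-30,-72,0],[0,0,0]],
    [25,[-34,-80,0],[0,0,0]],
    [25,[-34,-80,0],[0,0,0]]
  ]
}}

```text
time: 17.52
tcp_pos: [475.0, 169.9, 49.9]
ee_rot: [0.536, 0.461, -0.406, 0.58]
contact_force: [1.2, 0.4, -0.8]
width: 24.6
```

```bash
python3 gg.py -140 0 50 0.25;python3 - <<'E'
from workcell import camera
from h import *
f=cv2.INTER_CUBIC
s=camera("side");t=camera("top")
cv2.imwrite("pics/v10.png",np.hstack([cv2.resize(s["image"][120:220,190:290,::-1],(400,400),interpolation=f),cv2.resize(t["image"][70:170,150:250,::-1],(400,400),interpolation=f)]))
w=onz(t,[(150+x/4-.4,70+y/4-.4) for x,y in [(170,95),(245,90)]],50)
A=np.radians(5.7);M=np.array([[np.cos(A),np.sin(A)],[-np.sin(A),np.cos(A)]])
print("leading corners in gauge",(w[:,:2]-[617,184])@M.T)
E
```

```text
t 17.52 gauge pos -142.72055532596102 0.07478042965280308 49.861528415546665 tilt 0.24999836677754933 F [ 1.241  0.446 -0.833] w 24.634418193713277
shift [0.539 2.67  0.074] turn [-0.     0.002  0.   ] q [-0.268  0.274 -0.253  2.232  0.397  0.443 -2.319]
leading corners in gauge [[114.32596856  31.76502758]
 [113.34852152 -29.98930528]]
```

Run:
```python
from workcell import camera,finish_job
from h import *
t=camera("top");im=cv2.imread('pics/v10.png')[:,400:];old=cv2.imread('pics/v9.png')[:,400:]
for n,i in(("before",old),("after",im)):
    m=(i[:180].min(2)>170);ys,xs=np.where(m);print(n,xs.min(),xs.max(),ys.min())
m=(im[240:,:].min(2)>190);ys,xs=np.where(m);print("rear edge rows",ys.max()+240,xs.min(),xs.max())
w=onz(t,[(150+210/4,70+(ys.max()+240)/4-.4)],50)[0];A=np.radians(5.7)
print("rear x",(w[0]-617)*np.cos(A)+(w[1]-184)*np.sin(A))
print(finish_job())
```

```text
before 170 253 87
after 170 253 87
rear edge rows 291 179 261
rear x -49.800201031789236
the job is handed in; nothing more can be done
None
```

I carried out the task and handed it in at about 17.6 s of robot time; no verdict was reported.

**What I did:** I gripped the handle, raised the module about 24 mm off the prongs and drew it out some 90 mm. I turned it in line with the gauge, set it down with its middle about 141 mm short of the bar, and released it. I then pushed it through with the fingers slightly apart: first with the tool vertical on the rear face, then tilted 0.25 rad so the gripper stayed clear of the bar.

**Last checks:**
- **Position:** the leading end measured 114 mm beyond the bar line and the rear end about 50 mm short of it. That puts the middle about 32–34 mm past the bar and within about 1 mm of the centre line.
- **Standing still:** the module's outline was identical in the pictures before and after I backed off, and it looked upright in the last picture I viewed. The gripper ended about 90 mm behind the module with no contact force.
- **Forces:** the highest I read was about 11 N, when the module touched down. Pushing took about 3–4 N.

**What went less well:**
- A 0.5 rad tilt close to the robot was out of reach, and a 0.4 rad tilt brought joint 6 right to its limit, so I backed off both.
- The viewer's limit meant I couldn't look at the final picture, so I checked it with numbers only.
- I did not measure the mouse, screwdriver or tray again at the end.

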